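# Function test of the bench stop in a mural conservation studio

### The job

Test the bench's emergency stop: press the red mushroom on the yellow box straight down until it latches, let go so that it is seen to stay down by itself, then twist it clockwise (seen from above) to reset it, leaving it released and fully sprung up again. Do not press the green start button, do not touch the painting, and leave everything else on the bench where it lies.

Things in the scene. Friction and masses are not known exactly. Their poses are not given: they have to be found in the camera images.
- stop_box: yellow stop box, 104 x 104 x 60 mm high, fixed to the bench, left or right of the start box, yaw varies; origin at the centre of its underside, z up. Centred on its top is a red mushroom head, 58 mm diameter, 28 mm thick (sides straight over the middle 18 mm), on a 26 mm neck; up, its top is 110 mm and its underside 82 mm above the bench.
- stop_top (a point): centre of the red mushroom's top face (marked with a white zigzag stripe); rides up and down and turns with the head. z 110 mm when up, about 98 mm when latched.
- press (a joint): how far the mushroom is pushed down, m: 0 fully up, 0.015 bottom stop. It latches once pushed past about 0.012 and then stays there when let go. Takes 3 to 9 N before the bottom stop: push to the bottom, or with a force stop of 12 N or more.
- twist (a joint): turn of the mushroom head, rad, growing clockwise seen from above; stop at 1.2. It starts between 0 and 0.15 and stays where it is left (0.04 N m friction). The latch lets go when it is beyond about 0.7; the head then springs up unless held down by the hand. Do not turn before pressing: it would not latch.
- start_box: grey start box, same size as the stop box, fixed; origin at the centre of its underside. Carries a green flat-topped push button, 48 mm diameter, top 82 mm above the bench. Leave it alone.
- start (a joint): how far the green start button is pushed in, m: 0 out, 0.010 in.
- mural: fragment of a wall painting in a dark steel tray, 170 x 560 x 50 mm, fixed at the far edge of the bench, long side along its y; origin at the centre of its underside. Not to be touched.
- jar_black: loose glass jar with black lid, 76 mm diameter, 115 mm high, origin centre of underside
- jar_orange: loose glass jar with orange lid, 72 mm diameter, 100 mm high, origin centre of underside
- tub: loose white open tub, 90 mm diameter, 55 mm high, origin centre of underside
- spatula: loose spatula, 180 mm long, lying along its x, origin at its middle on the bench
- brush: loose green brush, 200 mm long, lying along its x, origin at its middle on the bench
- loupe: loose black head magnifier, about 180 x 165 x 50 mm high, origin on the bench inside its band

How it is judged:
On the way, in this order (a step that is already met when the one before it is completed fails the run):
1. the red mushroom is latched: more than 8 mm down with the fingers off the stop box (value of joint press above 0.008 m and contact force between the fingers and stop_box below 0.5 N), for 0.2 s.
2. the mushroom has been twisted more than 0.5 rad and is up again, within 3 mm (value of joint twist above 0.5 rad and value of joint press below 0.003 m), for 0.1 s.
At the end, for the whole second after the job is handed in: The red mushroom is up within 3 mm; the green button is out; each of the loose things lies within 30 mm of where it was (value of joint each of press, start below 0.003 m and distance of each of jar_black, jar_orange, tub, spatula, brush, loupe from where it was at the start of the episode below 0.03 m); the robot touches nothing.
It fails at once if the green start button is pressed more than 4 mm (value of joint start above 0.004 m).
It fails at once if the painting is touched (more than 1 N) (contact force between any of the fingers, the arm and mural above 1 N).
It fails at once if a loose thing is pushed more than 30 mm (distance of any of jar_black, jar_orange, tub, spatula, brush, loupe from where it was at the start of the episode above 0.03 m).
It also fails if it takes over 43 s, if anything falls off the work surface, if the arm or the gripper's body presses on something with over 40 N, if the wrist force passes 120 N, or if a joint passes its speed limit or range.

### The arm

A 6-joint arm with a two-finger parallel gripper is mounted at the origin on the work surface. World frame = base frame: x ahead of the robot, y to its left, z up, the work surface at z = 0. Lengths are in m, angles in rad, forces in N, time in s.
With the tool pointing down it reaches from about 0.35 to 1 m from the base axis. Payload 7.1 kg.
Tool frame: the origin (TCP) lies at the very end of the fingers, on their centre line; the grasp point (between the pads) lies arm.grasp_offset behind it (arm.grasp_offset is the distance from the TCP to the grasp point, in m); z points along the fingers, y is the line along which they close (so a half turn about z gives the same grasp; the last joint's range is limited). The gripper opens to 85 mm and grips with 20 to 120 N. Pads are 22 mm wide; open, the fingers measure 114 mm over their backs; the gripper's body (76 mm by 85 mm) begins 54 mm behind the grasp point. The pads swing forward as they close: fully open they stand 13 mm farther back than shut.
Start: joints at [-1.197, 0.423, 1.63, -0, 1.089, -0.019], TCP at [0.239, -0.577, 0.231] pointing down, gripper open.
Joint ranges: [-3, 3], [-0.9, 2.11], [0.09, 2.58], [-1.31, 4.45], [0.11, 2.69], [-2.54, 2.54]. Speed limits (rad/s): [2.39, 2.39, 3.01, 3.14, 3.14, 3.14].

### API

Orientations are given as a unit quaternion [x, y, z, w].
In Python, from workcell import arm gives the robot as it stands.
- The arm moves only by the shell command python3 -m creep 'ROWS' [OPENING] [FORCE]. ROWS is JSON, one flat list of numbers, 6 for each row, row after row: the shift along the tool's x, y, z in mm, then the turn, a rotation vector about the tool's x, y, z in degrees. A call has 1 to 20 rows; each row is the pose to reach, as a shift and turn from the pose commanded when the call began, along the tool's axes at that moment; what a row does not reach only later rows make up. A row lasts 1/8 s, in which the tool goes at most 62.5 mm and 10.7 degrees, less where a joint would pass 70% of its speed; a pose out of reach is approached as far as the arm can. A call with a gripper value outside its range is refused whole. OPENING is the finger opening in mm, from 0 to 85.4, set as the call begins (- or left out, the last holds). The fingers move at their own pace and stop on an object; FORCE is the grip in N (left out, the last holds). Time passes only in rows, so rows that repeat a pose let the fingers close. It gives the time, the measured TCP pose, the force, the opening and the grip force at its end, in the units of the state.
- arm.observe(): the state, without advancing time (a new reading comes with each control period).
- arm.capture(name): name is "scene" or "side" or "wrist"; returns the picture (420x560x3 uint8, blue, green, red); there is no depth.
- arm.get_calibration(name): a dict with "vfov" (degrees; the focal length in pixels is half the picture's height over the tangent of half this angle, whatever the lens; pixels are square), "cx", "cy" (the principal point, pixels), "R" (3x3) and "t" (3): a world point X has camera coordinates R X + t. Camera axes: x right, y down, z forward; pixel columns grow to the right and rows downward; lengths in m; the calibration is good to about 2 mm. A picture is of the moment at which its call begins: read the wrist's pose just before it. get_calibration takes no time and is no camera call; for the wrist camera it gives the pose at the moment of the call.
- arm.finish_job(): hands the job in; it is judged then, once.
The state is a dict: "time": time; "qpos": joint angles; "joint_vel": joint speeds; "joint_efforts": joint torques, N m; "position": TCP position; "orientation": TCP orientation; "wrist_force": force on the tool from outside, world axes, zero at the start; "wrist_torque": the same for the moment, N m; "gripper_width": opening from 0.0 (shut) to 1.0 (fully open); "grip_force": force on a finger pad.
Only numpy, scipy, OpenCV 4.12 (cv2) and the standard library are available. Lean on these libraries where they do the work, as an engineer would, in place of code of your own. Each camera call takes 0.05 s, during which the arm holds its last target. There are 200 camera calls.

## Working session

There is one attempt and no reset: what is moved stays moved. The work goes in short steps, Python scripts to look and compute and a shell command to move; the robot and the scene stay as the last step left them, time stands still between calls to the robot, and variables do not carry over. Pictures are saved under pics/ and viewed, at most 10 in all, crops included, and the job is handed in when it is done.

```bash
mkdir -p pics
python3 - <<'E'
from workcell import arm
import cv2,numpy as np
s=arm.observe();print(s['time'],s['position'],s['orientation'],s['gripper_width'],arm.grasp_offset)
for n in ("scene","side"):
    im=arm.capture(n);cv2.imwrite(f'pics/{n}0.png',im)
    c=arm.get_calibration(n);print(n,c)
E
```

```text
0.0 [ 0.23906437 -0.5768967   0.23055538] [ 9.80774431e-01  1.95143459e-01 -1.31742084e-04 -7.26820069e-04] 0.996482373484111 0.0187
scene {'vfov': 44.15595151781989, 'cx': 274.72713009832404, 'cy': 210.51659185324826, 'R': array([[-0.32810547,  0.94457917,  0.01081582],
       [ 0.81493966,  0.28882759, -0.502446  ],
       [-0.47772393, -0.15604104, -0.86454094]]), 't': array([ 0.2212744 , -0.41807233,  2.09163398])}
side {'vfov': 54.58204874966863, 'cx': 277.2032950690001, 'cy': 208.4794918983744, 'R': array([[-0.99393011, -0.10859655, -0.017599  ],
       [-0.04906454,  0.58075218, -0.8126005 ],
       [ 0.09846627, -0.80680462, -0.58255532]]), 't': array([0.58153628, 0.13080699, 1.19333697])}
```

View pics/scene0.png

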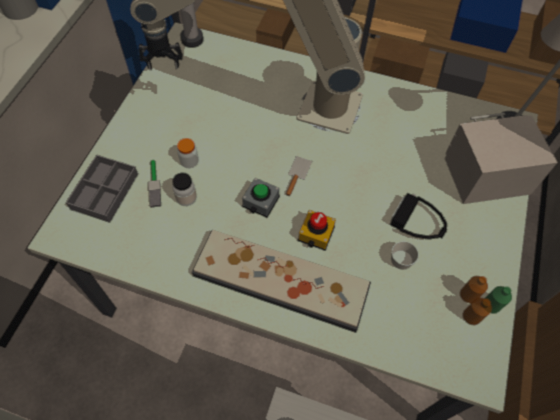

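View pics/side0.png

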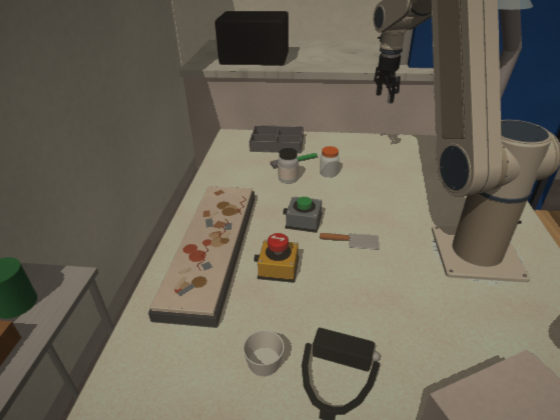

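The scene shows the stop box at about (318,228) with its mushroom top near (319,219), and the side view has the top near (278,239). The green button is at (261,191) in the scene view and the mural lies beyond the boxes. I'll enlarge both.

```bash
python3 - <<'E'
import cv2,numpy as np
a=cv2.imread('pics/scene0.png')[170:260,230:350];b=cv2.imread('pics/side0.png')[190:290,245:345]
a=cv2.resize(a,(480,360),interpolation=2);b=cv2.resize(b[:, :80],(320,400),interpolation=2)
o=np.zeros((400,800,3),np.uint8);o[:360,:480]=a;o[:,480:]=b
cv2.imwrite('pics/crop.png',o)
E
cat > h.py <<'E'
import numpy as np
from workcell import arm
def tri(pix):
    """pix: {cam:(u,v)} -> least-squares world point and residual"""
    A=[];b=[]
    for n,(u,v) in pix.items():
        c=arm.get_calibration(n);f=210/np.tan(np.radians(c['vfov']/2))
        R,t=np.array(c['R']),np.array(c['t'])
        for p,k,i in((u,c['cx'],0),(v,c['cy'],1)):
            g=(p-k)/f;A.append(R[i]-g*R[2]);b.append(g*t[2]-t[i])
    x,*_=np.linalg.lstsq(np.array(A),np.array(b),rcond=None)
    return x,np.array(A)@x-b
def onplane(n,u,v,z):
    c=arm.get_calibration(n);f=210/np.tan(np.radians(c['vfov']/2))
    R,t=np.array(c['R']),np.array(c['t'])
    d=R.T@np.array([(u-c['cx'])/f,(v-c['cy'])/f,1]);o=-R.T@t
    return o+d*(z-o[2])/d[2]
E
```

```text
(no output)
```

View pics/crop.png

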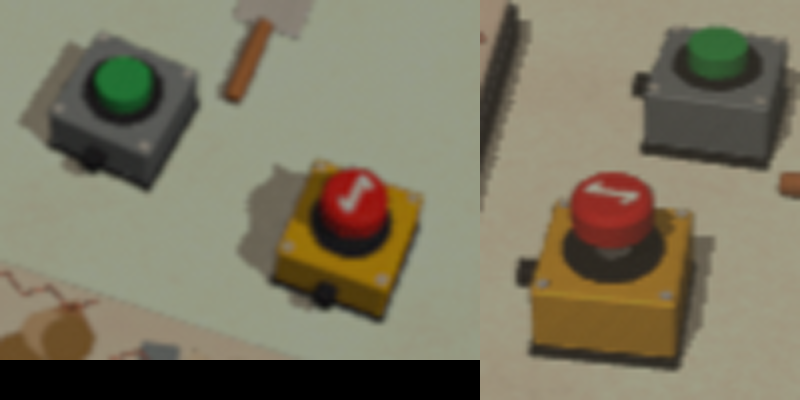

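Top face centre: scene (319,218.5), side (278,238.2). In the scene view the box screws are at about (310,211), (334,219.5), (326,240), (302,231).

Run:
```python
from h import *
np.set_printoptions(precision=4,suppress=True)
print(tri({'scene':(319,218.5),'side':(278,238.2)}))
print('top',onplane('scene',319,218.5,.11),onplane('side',278,238.2,.11))
S=np.array([onplane('scene',230+x/4,170+y/4,.06) for x,y in((320,165),(415,198),(383,280),(287,245))]);print(S,S.mean(0))
for i in range(4):
    d=S[(i+1)%4]-S[i];print(np.degrees(np.arctan2(d[1],d[0])),np.hypot(*d[:2]))
print('green',onplane('scene',261,190.5,.082))
print('mural corners',[onplane('scene',u,v,.05) for u,v in((212,236),(369,287))])
print('jarblack',onplane('scene',182,181,.115), 'spat',onplane('scene',290,193,.01))
R0=__import__('scipy.spatial.transform',fromlist=['Rotation']).Rotation
print(R0.from_quat(arm.observe()['orientation']).as_matrix())
```

```text
(array([0.5698, 0.1164, 0.1103]), array([-0.0004, -0.0018, -0.0015,  0.0012]))
top [0.5715 0.1174 0.11  ] [0.5685 0.1142 0.11  ]
[[0.5262 0.076  0.06  ]
 [0.5302 0.1618 0.06  ]
 [0.6143 0.1581 0.06  ]
 [0.6096 0.0728 0.06  ]] [0.57   0.1171 0.06  ]
87.33386845659021 0.08591072547375576
-2.5335041773540037 0.08420700925867201
-93.16730312444 0.0853994310166838
177.82092170366536 0.08346281187636634
green [ 0.5162 -0.1061  0.082 ]
mural corners [array([ 0.7219, -0.2067,  0.05  ]), array([0.7243, 0.3349, 0.05  ])]
jarblack [ 0.5899 -0.3658  0.115 ] spat [ 0.4486 -0.0201  0.01  ]
[[ 0.9238  0.3828 -0.0005]
 [ 0.3828 -0.9238  0.0013]
 [ 0.     -0.0014 -1.    ]]
```

Mushroom is at about (0.570, 0.1165). I'll move above it with the fingers shut, turned 60° counter-clockwise to leave room for the twist.

```bash
python3 -m creep '[20,-18,0,0,0,-3, 71,-64,0,0,0,-8, 121,-109,5,0,0,-14, 171,-154,10,0,0,-20, 221,-199,15,0,0,-25, 271,-244,20,0,0,-30, 321,-289,25,0,0,-35, 371,-334,30,0,0,-40, 421,-379,30,0,0,-45, 471,-424,30,0,0,-50, 521,-469,30,0,0,-55, 556,-500,30,0,0,-58, 571,-514,30,0,0,-60, 571,-514,30,0,0,-60, 571,-514,30,0,0,-60]' 0
python3 - <<'E'
from h import *
import cv2
np.set_printoptions(precision=4,suppress=True)
s=arm.observe();print(s['time'],s['qpos'],s['position'],s['wrist_force'])
from scipy.spatial.transform import Rotation as R
print(R.from_quat(s['orientation']).as_matrix())
c=arm.get_calibration('wrist');im=arm.capture('wrist');cv2.imwrite('pics/w1.png',im)
f=210/np.tan(np.radians(c['vfov']/2))
for P in((.570,.1165,.11),tuple(s['position'])):
    p=np.array(c['R'])@P+c['t'];print(f*p[:2]/p[2]+[c['cx'],c['cy']])
E
```

```text
time: 1.98
position: [0.5693, 0.1159, 0.2007]
orientation: [0.752, 0.66, -0.001, -0.0]
wrist_force: [-0.3, -0.2, -0.3]
gripper_width: -0.002
grip_force: 0.0
1.975 [ 0.1805  0.397   1.7523 -0.0003  0.994   0.3109] [0.5693 0.1159 0.2007] [-0.3376 -0.1974 -0.2706]
[[ 0.1299  0.9915 -0.0016]
 [ 0.9915 -0.1299 -0.0006]
 [-0.0008 -0.0015 -1.    ]]
[278.8955 216.7386]
[276.1957 287.1503]
```

View pics/w1.png

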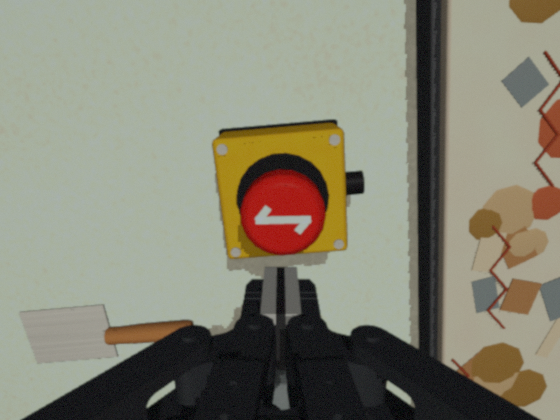

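The wrist view shows the mushroom top centred at about (283,211), with diameter about 86 px, inside the box. The prediction was (279,217), so I'm working out the offset.

Run:
```python
from h import *
from scipy.spatial.transform import Rotation as R
s=arm.observe();p=onplane('wrist',283,211,.11);print(p)
print('tool shift mm',1e3*R.from_quat(s['orientation']).as_matrix().T@(p-s['position']))
```

```text
[0.57309982 0.11942317 0.11      ]
tool shift mm [ 4.64697424  3.45304063 90.83852872]
```

```bash
python3 -m creep '[4,3,20,0,0,0, 4,3,50,0,0,0, 4,3,75,0,0,0, 4,3,85,0,0,0, 4,3,90,0,0,0, 4,3,94,0,0,0, 4,3,97,0,0,0, 4,3,100,0,0,0, 4,3,102,0,0,0, 4,3,104,0,0,0, 4,3,104,0,0,0]'
```

```text
time: 3.4
position: [0.5738, 0.1196, 0.0977]
orientation: [0.752, 0.659, 0.0, 0.0]
wrist_force: [-1.2, -3.0, 5.1]
gripper_width: 0.0
grip_force: 2.8
```

```bash
python3 -m creep '[0,0,1,0,0,0, 0,0,2,0,0,0, 0,0,3,0,0,0, 0,0,3.5,0,0,0, 0,0,3.5,0,0,0]'
```

```text
time: 4.03
position: [0.5739, 0.1196, 0.0948]
orientation: [0.752, 0.659, 0.0, 0.0]
wrist_force: [-3.6, -2.5, 10.2]
gripper_width: 0.001
grip_force: 5.2
```

It's at the bottom stop (z 0.0948, 10 N). Letting go, then checking.

```bash
python3 -m creep '[0,0,-5,0,0,0, 0,0,-20,0,0,0, 0,0,-50,0,0,0, 0,0,-80,0,0,0, 0,0,-80,0,0,0, 0,0,-80,0,0,0]' 85
python3 - <<'E'
from h import *
import cv2
s=arm.observe();print(s['time'],s['position'],s['wrist_force'],s['gripper_width'])
a=arm.capture('side')[210:290,250:310];w=arm.capture('wrist')
o=np.zeros((420,800,3),np.uint8);o[:,:480]=w[:,40:520];o[:400,490:790]=cv2.resize(a,(300,400),interpolation=2);cv2.imwrite('pics/l1.png',o)
E
```

```text
time: 4.78
position: [0.5731, 0.1197, 0.1736]
orientation: [0.752, 0.659, -0.0, -0.0]
wrist_force: [-0.5, -0.4, -0.2]
gripper_width: 0.997
grip_force: 0.0
4.775 [0.57309585 0.11967455 0.17361192] [-0.46110124 -0.394574   -0.21448708] 0.9965418226310181
```

View pics/l1.png

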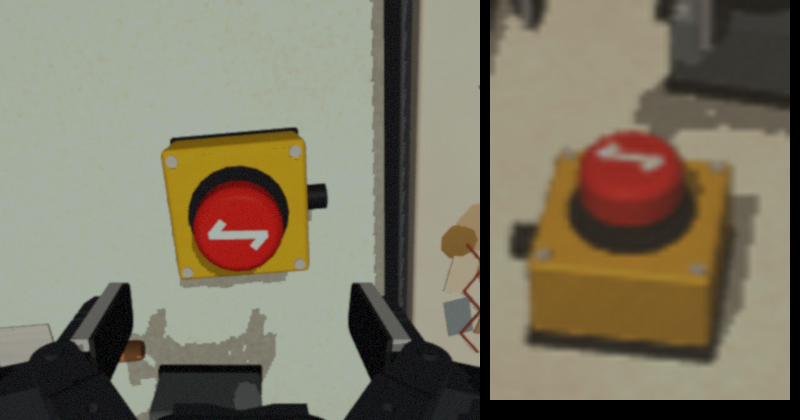

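The mushroom stays down (latched) and sits centred between the open fingers, at wrist pixel (278,225). Descending around it and gripping.

```bash
python3 -m creep '[0,0,30,0,0,0, 0,0,60,0,0,0, 0,0,80,0,0,0, 0,0,92,0,0,0, 0,0,100,0,0,0, 0,0,105,0,0,0, 0,0,105,0,0,0]' 85
python3 -m creep '[0,0,0,0,0,0, 0,0,0,0,0,0, 0,0,0,0,0,0, 0,0,0,0,0,0, 0,0,0,0,0,0, 0,0,0,0,0,0]' 50 30
```

```text
time: 5.75
position: [0.5736, 0.1196, 0.0689]
orientation: [0.752, 0.659, 0.0, 0.0]
wrist_force: [0.3, -0.1, 0.3]
gripper_width: 0.994
grip_force: 0.0
time: 6.5
position: [0.5717, 0.1198, 0.0692]
orientation: [0.752, 0.659, -0.001, -0.001]
wrist_force: [-6.9, 2.0, 6.1]
gripper_width: 0.669
grip_force: 31.7
```

Gripped, with the opening at 57 mm. The hand was pulled slightly toward −x, so I'll recentre 2.5 mm and twist clockwise 56°.

```bash
python3 -m creep '[0,-1.5,0,0,0,0, 0,-2.5,0,0,0,3, 0,-2.5,0,0,0,8, 0,-2.5,0,0,0,14, 0,-2.5,0,0,0,20, 0,-2.5,0,0,0,26, 0,-2.5,0,0,0,32, 0,-2.5,0,0,0,38, 0,-2.5,0,0,0,44, 0,-2.5,0,0,0,50, 0,-2.5,0,0,0,54, 0,-2.5,0,0,0,56, 0,-2.5,0,0,0,56]'
python3 -c "
from workcell import arm
s=arm.observe();print(s['wrist_torque'],s['qpos'])"
```

```text
time: 8.12
position: [0.5757, 0.117, 0.0712]
orientation: [0.973, 0.23, 0.004, 0.003]
wrist_force: [8.7, -18.9, 5.1]
gripper_width: 0.666
grip_force: 32.3
[-3.68221765 -1.71305012  0.03831451] [ 0.18278825  0.58836203  1.80701849 -0.00732512  0.73747658  1.29500434]
```

```bash
python3 -m creep '[0,0,0,0,0,0, 0,0,0,0,0,0, 0,0,0,0,0,0, 0,0,0,0,0,0, 0,0,0,0,0,0]' 85
python3 - <<'E'
from h import *
import cv2
a=arm.capture('side')[200:300,240:315];w=arm.capture('scene')[180:260,270:370]
o=np.zeros((400,800,3),np.uint8);o[:,:300]=cv2.resize(a,(300,400),interpolation=2);o[:400,300:]=cv2.resize(w,(500,400),interpolation=2);cv2.imwrite('pics/r1.png',o)
E
```

```text
time: 8.75
position: [0.5709, 0.1201, 0.0687]
orientation: [0.973, 0.229, -0.0, -0.0]
wrist_force: [-0.2, -0.7, 0.2]
gripper_width: 0.992
grip_force: 0.0
```

View pics/r1.png

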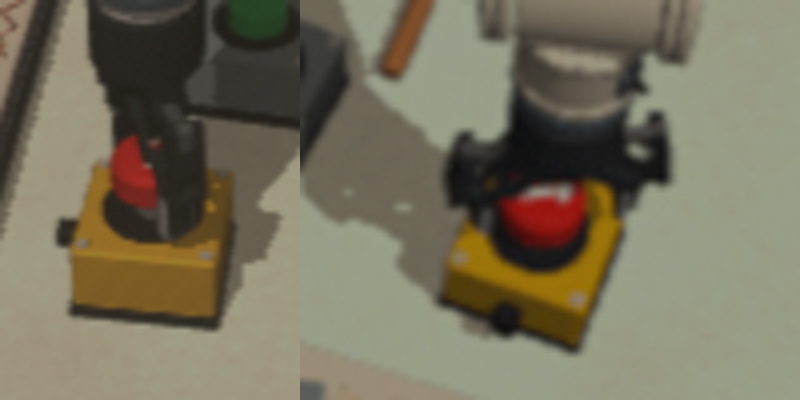

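The head looks up again between the open fingers, with the neck visible and no contact force. I'll retreat straight up and check.

```bash
python3 -m creep '[0,0,-10,0,0,0, 0,0,-30,0,0,0, 0,0,-60,0,0,0, 0,0,-100,0,0,0, 0,0,-132,0,0,0, 0,0,-132,0,0,0, 0,0,-132,0,0,0, 0,0,-132,0,0,0]'
python3 - <<'E'
from h import *
import cv2
s=arm.observe();print(s['wrist_force'],s['position'])
a=arm.capture('side')[180:300,225:345];w=arm.capture('wrist')
o=np.zeros((420,800,3),np.uint8);o[:,:480]=w[:,40:520];o[:310,490:800]=cv2.resize(a,(310,310),interpolation=2);cv2.imwrite('pics/e1.png',o)
E
```

```text
time: 9.85
position: [0.5703, 0.1198, 0.2]
orientation: [0.973, 0.229, -0.001, -0.0]
wrist_force: [0.6, 0.2, -0.7]
gripper_width: 0.996
grip_force: 0.0
[ 0.57236681  0.20665411 -0.7342442 ] [0.57030033 0.11978514 0.1999859 ]
```

View pics/e1.png

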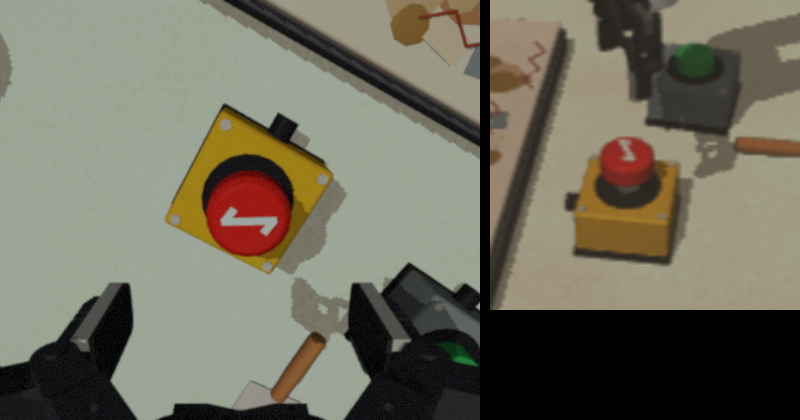

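The mushroom is fully up with its neck visible. The stripe turned with the hand by about 1 rad relative to the box, and nothing else moved.

```bash
python3 -c "
from workcell import arm
print(arm.finish_job())"
```

```text
the job is handed in; nothing more can be done
None
```

The emergency stop was pressed until it latched, stayed down on its own when released, and was twisted clockwise about 1 rad so it sprang fully up; the job was handed in at about 10 s, and no verdict was returned.

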